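# Shut and latch the holding pen's gate

## Task

The gate of the small animal holding pen stands open. Lift its latch bar clear of the catch's front lip, swing the gate shut so that the raised bar presses the catch's spring buffer in a little, then let the bar drop fully home behind the lip so that the buffer holds it snug, and let go. Be gentle with the catch (keep the push on it below 20 N) and leave the bowl, the jar and the bottle where they are.

Things in the scene. Friction and masses are not known exactly. Their poses are not given: they have to be found in the camera images.
- pen: Open-topped animal pen fixed on the counter: white walls 120 mm high, 356 mm wide (y), 370 mm deep. Origin on the counter under the middle of the shut gate; x points into the pen through the gateway, y along the shut gate towards its hinge, z up. The gate swings outward (pen -x); its hinge axis is vertical at pen x = 0, y = +130 mm.
- gate_hinge (a point): Point on the gate's vertical hinge axis, 172 mm above the counter, as high as the latch bar's pivot. Its frame turns with the gate: -y runs along the gate from hinge to free edge, x is square to the gate (towards the pen's inside). The gate is a steel tube frame reaching 236 mm from this axis, 16 mm thick, 148 mm high.
- gate (a joint): Gate angle in rad: 0 when it lies along the pen's y axis, growing as it opens outward (clockwise seen from above), range -0.15 to 1.2. Light friction (0.12 N m) keeps it where it is left. Latched, it ends between about -0.07 and +0.08, depending on where the claw is clamped.
- latch_pivot (a point): Pivot of the latch bar, in a clevis on the gate's top rail, 70 mm from the hinge axis, 172 mm above the counter. Pivot axis is horizontal, square to the gate.
- latch_tab (a point): Grip point on the latch bar's upright lifting tab: steel plate 10 mm thick square to the gate, 24 mm wide along it, free above the bar; pinch the 10 mm from above. The point is 20 mm below the tab's top. With the bar down it is 120 mm farther along the gate than the pivot (190 mm from the hinge axis) and 45 mm above the pivot. Frame: -y along the bar to its tip, x square to the gate.
- latch (a joint): Latch bar angle in rad: 0 lying level on a rubber pad on the gate (fully down, home), growing as the outer end is lifted, up to 0.6. Steel bar 8 mm thick, 18 mm high, reaching 300 mm from the hinge axis, past the gate's edge; about 0.34 kg, falls by its own weight. It crosses the catch 270 mm from the hinge axis, 200 mm from the pivot.
- catch: Slotted bracket on the gate post, at pen x = 0, y = -140 mm, origin 130 mm above the counter, axes as the pen's. A steel claw 24 mm wide, which carries the front lip and the spring buffer, is clamped in its slot anywhere from 18 mm nearer (-x) to 18 mm farther (+x) than the middle. Where is not reported: it must be felt or seen.
- buffer (a joint): How far the spring buffer is pressed in, m: 0 untouched, 0.012 at its hard end. Yields from 2 N and takes 1.5 N more per mm (6.5 N at 3 mm, 9.5 N at 5 mm); a built-in damper adds 0.08 N per mm/s, so press slowly. Felt at the tab these are 1.4 times as large. With the bar latched and left alone it stays at about 3 mm, pushing the bar against the lip.
- water_bowl: White bowl, 100 mm across, 35 mm high, standing in the pen; leave it. Origin under its centre.
- jar: Closed glass specimen jar, 64 mm across, 85 mm high, on the counter beside the catch side of the pen; leave it. Origin under its centre.
- wash_bottle: White plastic bottle, 60 mm across, 160 mm high, on the counter beside the hinge side of the pen; leave it. Origin under its centre.
- lip_mid (a point): Fixed point on the bracket: where the middle of the front lip's top edge is when the claw is clamped at mid-slot (it may be 18 mm off either way along pen x). Pen x = -7 mm, 179 mm above the counter. The lip is 6 mm thick in x. The lowered bar spans 163 to 181 mm above the counter, so the lip covers its lower 16 mm.
- buffer_mid (a point): Fixed point: where the middle of the untouched spring buffer's front face is with the claw at mid-slot (it moves with the lip). Pen x = +1 mm, 5 mm behind the lip's inner face, so the 8 mm bar drops in only with the buffer pressed in over 3 mm. Face: 159 to 217 mm above the counter; a bar raised by 20 to 45 mm here (latch 0.10 to 0.2) clears the lip and meets it.

How it is judged:
On the way, in this order (a step that is already met when the one before it is completed fails the run):
1. the latch bar is lifted before it meets the buffer (value of joint latch above 0.07 rad and value of joint buffer below 0.001 m), for 0.1 s.
2. the raised bar is brought over the lip and presses the buffer in (value of joint buffer above 0.002 m and value of joint latch above 0.05 rad), for 0.1 s.
At the end, for the whole second after the job is handed in: The latch bar lies fully down (within 0.03 rad of home), the gate is shut (below 0.1 rad) and at rest, and the bar behind the lip keeps the spring buffer pressed in by more than 1.5 mm with nothing else holding it (value of joint latch below 0.03 rad and value of joint buffer above 0.0015 m and value of joint gate below 0.1 rad and velocity of joint gate between -0.05 and 0.05 rad/s); the robot touches nothing.
It fails at once if the latch bar presses on the catch (lip, claw or buffer) with more than 20 N (contact force between latch and catch above 20 N).
It fails at once if the bowl, the jar or the bottle is moved by more than 20 mm (distance of any of water_bowl, jar, wash_bottle from where it was at the start of the episode above 0.02 m).
It also fails if it takes over 58 s, if anything falls off the work surface, if the arm or the gripper's body presses on something with over 40 N, if the wrist force passes 120 N, or if a joint passes its speed limit or range.

## Robot

A 6-joint arm with a two-finger parallel gripper is mounted at the origin on the work surface. World frame = base frame: x ahead of the robot, y to its left, z up, the work surface at z = 0. Lengths are in m, angles in rad, forces in N, time in s.
With the tool pointing down it reaches from about 0.35 to 0.85 m from the base axis. Payload 8.1 kg.
Tool frame: the origin (TCP) lies on the centre line of the jaws, within the pads' length; the fingertips stand 25 mm ahead of it and the grasp point (between the pads) lies 6 mm ahead of it; z points along the fingers, y is the line along which they close (so a half turn about z gives the same grasp; the last joint's range is limited). The gripper opens to 93 mm and grips with 3 to 60 N. Pads are 15 mm wide; open, the fingers measure 128 mm over their backs; the gripper's body (75 mm by 188 mm) begins 65 mm behind the grasp point.
Start: joints at [-1.37, 0.13, 1.488, -0, 1.523, -0.085], TCP at [0.169, -0.576, 0.244] pointing down, gripper open.
Joint ranges: [-2.96, 2.96], [-0.89, 2.26], [0.02, 2.5], [-1.34, 4.48], [0, 2.73], [-2.66, 2.66]. Speed limits (rad/s): [2.39, 2.39, 2.79, 3.14, 3.14, 3.14].

## Interface

Orientations are given as a rotation vector (axis times angle).
In Python, from station import sense, read_camera, camera_params, job_done gives the robot as it stands.
- The arm moves only by the shell command python3 -m jog 'ROWS' [OPENING] [FORCE]. ROWS is JSON, a list of rows, each a list of 6 numbers: the shift along the tool's x, y, z in cm, then the turn, a rotation vector about the tool's x, y, z in degrees. A call has 1 to 20 rows; each row shifts and turns the commanded pose from where the row before left it, along the tool's axes as they then stand; what a row does not reach is not made up. A row lasts 1/12 s, in which the tool goes at most 41.7 mm and 7.16 degrees, less where a joint would pass 70% of its speed; a pose out of reach is approached as far as the arm can. A call is refused whole if a number of a shift passes 4.17 or a number of a turn 7.16, either way. A call with a gripper value outside its range is refused whole. OPENING is the opening, from -1 (shut) to 1 (fully open), so that 0 is half open, set as the call begins (- or left out, the last holds). The fingers move at their own pace and stop on an object; FORCE is the grip in N (left out, the last holds). Time passes only in rows, so rows that do not move let the fingers close. It gives the time, the measured TCP pose, the force, the opening and the grip force at its end, in the units of the state.
- sense(): the state, without advancing time (a new reading comes with each control period).
- read_camera(name): name is "scene" or "top" or "wrist"; returns (picture, depth): 420x560x3 uint8, red, green, blue; 420x560 float32, m along the optical axis (not along the pixel's ray), 0 where there is no reading.
- camera_params(name): a dict with "fx", "fy", "cx", "cy" (pixels), "rvec" (rotation vector, rad) and "tvec" (3), from world to camera coordinates, as OpenCV has them. Camera axes: x right, y down, z forward; pixel columns grow to the right and rows downward; lengths in m; the calibration is good to about 2 mm. The wrist camera is an equidistant fisheye: a pixel r from the principal point sees the ray r / f radians off the axis. A picture is of the moment at which its call begins: read the wrist's pose just before it. camera_params takes no time and is no camera call; for the wrist camera it gives the pose at the moment of the call.
- job_done(): hands the job in; it is judged then, once.
The state is a dict: "time": time; "q": joint angles; "qd": joint speeds; "tau": joint torques, N m; "tool_pos": TCP position; "ee_rot": TCP orientation; "contact_force": force on the tool from outside, world axes, zero at the start; "wrist_torque": the same for the moment, N m; "gripper_width": opening from 0.0 (shut) to 1.0 (fully open); "grasp_force": force on a finger pad.
Only numpy, scipy, OpenCV 4.12 (cv2) and the standard library are available. Lean on these libraries where they do the work, as an engineer would, in place of code of your own. Each camera call takes 0.05 s, during which the arm holds its last target. There are 200 camera calls.

## Working session

There is one attempt and no reset: what is moved stays moved. The work goes in short steps, Python scripts to look and compute and a shell command to move; the robot and the scene stay as the last step left them, time stands still between calls to the robot, and variables do not carry over. Pictures are saved under pics/ and viewed, at most 10 in all, crops included, and the job is handed in when it is done.

```bash
ls; mkdir -p pics
cat > h.py <<'E'
import numpy as np, cv2
from scipy.spatial.transform import Rotation as R
from station import sense, read_camera, camera_params, job_done
def cloud(name):
    p=camera_params(name); im,d=read_camera(name)
    v,u=np.mgrid[:420,:560]; x=(u-p['cx'])/p['fx']; y=(v-p['cy'])/p['fy']
    if name=='wrist':
        r=np.hypot(x,y)+1e-9; s=np.tan(r)/r; x,y=x*s,y*s
    c=np.stack([x*d,y*d,d],-1); M=R.from_rotvec(np.ravel(p['rvec'])).as_matrix()
    return im,d,(c-np.ravel(p['tvec']))@M
E
python3 - <<'E'
from h import *
s=sense();print(s)
for n in('scene','top'):
    im,d,P=cloud(n); cv2.imwrite(f'pics/{n}0.png',im[...,::-1]); np.savez(f'{n}0.npz',im=im,d=d,P=P); print(camera_params(n))
E
```

```text
pics
{'time': 0.0, 'q': array([-1.37040908e+00,  1.31184141e-01,  1.48928944e+00,  1.64024233e-05,
        1.52295467e+00, -8.54242105e-02]), 'qd': array([ 0.00100039, -0.00153635,  0.0007352 ,  0.00107556, -0.0003939 ,
        0.00110736]), 'tau': array([-5.37378437e-04, -5.59832633e+01, -4.91771972e+01,  7.66110490e-02,
        3.54235712e-02, -1.72649470e-04]), 'tool_pos': array([ 0.16907156, -0.57514824,  0.24256808]), 'ee_rot': array([-3.10775370e+00, -4.47162685e-01,  1.39874110e-04]), 'contact_force': array([ 1.07095423,  0.09298617, -0.15652238]), 'wrist_torque': array([-0.0020926 ,  0.03195027, -0.02030555]), 'grasp_force': 0.0, 'gripper_width': 0.9989745042554226}
{'fx': 416.61531444728246, 'fy': 416.61531444728246, 'cx': 275.8508764026625, 'cy': 215.26020747333098, 'rvec': array([ 2.19218364,  0.98421063, -0.38212988]), 'tvec': array([-0.48285782, -0.25810621,  1.440079  ])}
{'fx': 425.8404727358893, 'fy': 425.8404727358893, 'cx': 287.393258651023, 'cy': 212.7184694501685, 'rvec': array([ 2.19042265, -2.13361115,  0.09207943]), 'tvec': array([0.0307088 , 0.69130675, 1.1397342 ])}
```

View pics/scene0.png

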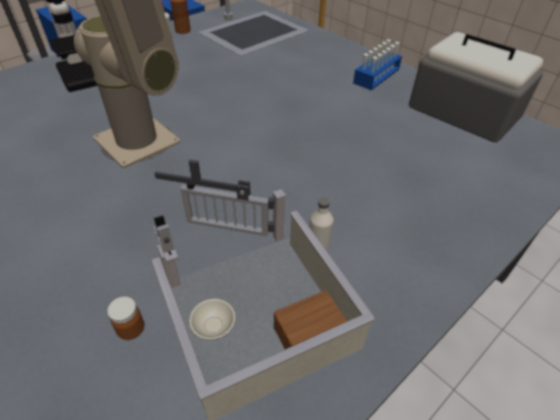

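View pics/top0.png

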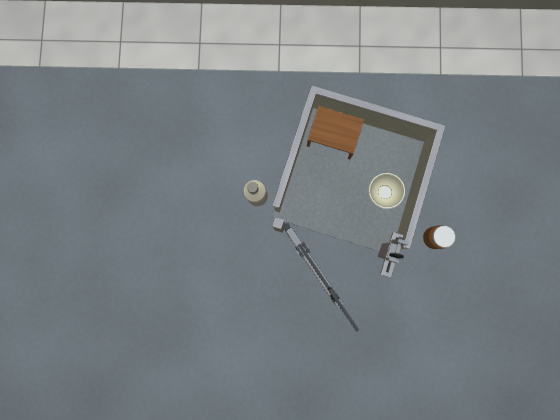

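Scene view: tab top (196,165), clevis (243,188), and catch with a dark buffer at (160,222). Top view: tab (334,294), clevis (303,250), bar tip (357,329), claw (396,255), hinge post (279,224), and pen corners (313,88), (442,127), (409,246) and (277,206).

```bash
cat > m.py <<'E'
from h import *
z={n:np.load(n+'0.npz') for n in('scene','top')}
def ray(n,u,v):
    p=camera_params(n);M=R.from_rotvec(p['rvec']).as_matrix();r=M.T@np.array([(u-p['cx'])/p['fx'],(v-p['cy'])/p['fy'],1]);return -M.T@p['tvec'],r/np.linalg.norm(r)
def tri(a,b):
    A,r=ray('scene',*a);B,s=ray('top',*b);k=np.linalg.lstsq(np.c_[r,-s],B-A,rcond=None)[0]
    return (A+k[0]*r+B+k[1]*s)/2,np.linalg.norm(A+k[0]*r-B-k[1]*s)
f=lambda n,u,v:z[n]['P'][v,u].round(4)
if __name__=='__main__':
    print('tri tab',tri((196,163),(335,294)),'tip',tri((157,176),(357,329)),'clevis',tri((243,184),(303,250)))
    for k,c in dict(tab=(334,294),clev=(303,250),tip=(355,326),post=(279,224),claw=(396,255),brk=(388,268),cornA=(313,90),cornB=(440,128),wR=(410,240),wL=(278,205),jar=(444,237),bot=(254,188),bowl=(387,191)).items(): print(k,f('top',*c))
    P=z['top']['P']; h=P[...,2]
    # wall tops: height .11-.13 
    m=(abs(h-.12)<.008).astype(np.uint8); print('wall px',m.sum())
    q=P[m>0]; np.save('wall.npy',q)
    print(cv2.minAreaRect(q[:,:2].astype(np.float32)))
    a=cv2.resize(z['top']['im'][190:340,250:450],None,fx=4,fy=4,interpolation=cv2.INTER_CUBIC)
    cv2.imwrite('pics/topcrop.png',a[...,::-1])
E
python3 m.py
```

```text
tri tab (array([ 0.49276072, -0.06184727,  0.23121812]), np.float64(0.011239916517219974)) tip (array([ 0.40488155, -0.12439042,  0.16917772]), np.float64(0.003614686670975524)) clevis (array([0.58776345, 0.0080305 , 0.18705297]), np.float64(0.0032096419254337024))
tab [ 0.49   -0.0637  0.2371]
clev [0.5869 0.0066 0.182 ]
tip [ 0.413  -0.119   0.1841]
post [0.649  0.0665 0.1635]
claw [ 0.5806 -0.2064  0.2173]
brk [ 0.5489 -0.2042  0.1442]
cornA [ 1.0038 -0.0108  0.1309]
cornB [ 0.9104 -0.3402  0.1281]
wR [ 0.6198 -0.262   0.1303]
wL [0.7001 0.0717 0.1273]
jar [ 0.6319 -0.3622  0.0865]
bot [0.7373 0.1313 0.1595]
bowl [ 0.7611 -0.2295  0.0131]
wall px 920
((0.786527156829834, -0.08786699175834656), (0.4430396258831024, 0.4121626615524292), 72.24470520019531)
```

View pics/topcrop.png

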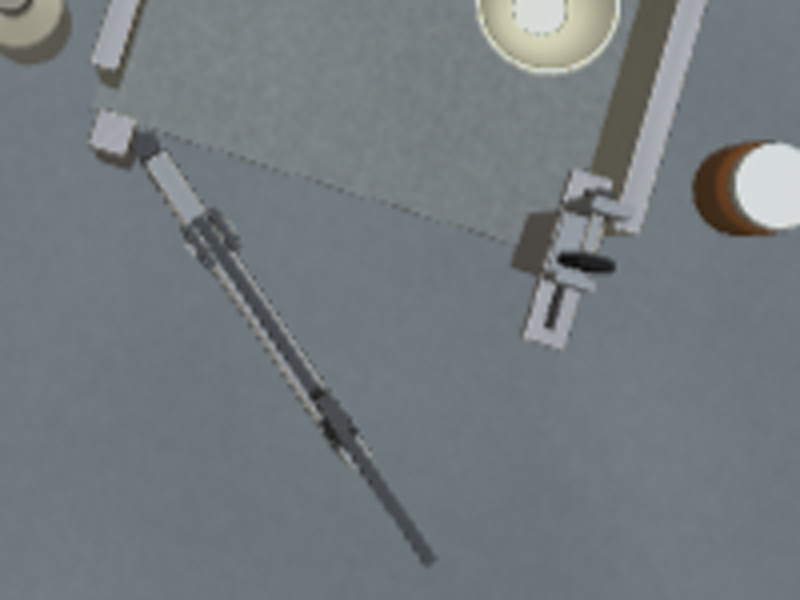

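Top crop: bar runs from (205,225) to (430,560) with the tab at (338,415). The buffer disc is at (587,262) and the bracket slot runs from about (585,175) to (545,345), so the claw is near mid-slot. Heights and the 121 mm tab–pivot distance agree with the text. Moving to just above the tab.

```bash
python3 -m jog '[[0,0,-1.7,0,0,-6.6],[0,0,-1.7,0,0,-6.6],[0,0,-1.6,0,0,-6.6],[3.7,-1.5,0,0,0,0],[3.7,-1.5,0,0,0,0],[3.7,-1.5,0,0,0,0],[3.7,-1.5,0,0,0,0],[3.7,-1.5,0,0,0,0],[3.7,-1.5,0,0,0,0],[3.7,-1.5,0,0,0,0],[3.7,-1.5,0,0,0,0],[3.7,-1.5,0,0,0,0],[3.7,-1.5,0,0,0,0],[3.7,-1.5,0,0,0,0],[3.7,-1.5,0,0,0,0],[3.7,-1.5,0,0,0,0],[2,-1,0,0,0,0],[0,0,0,0,0,0]]' 1
python3 - <<'E'
from h import *
s=sense();print(s['q'],s['tool_pos'],R.from_rotvec(s['ee_rot']).as_matrix().round(3))
im,d,P=cloud('wrist');cv2.imwrite('pics/w1.png',im[...,::-1]);np.savez('w1.npz',im=im,d=d,P=P)
p=camera_params('wrist');print(p)
E
```

```text
time: 1.6
tool_pos: [0.4538, -0.1106, 0.2932]
ee_rot: [-2.982, -0.982, -0.001]
contact_force: [0.7, -0.7, -0.1]
gripper_width: 0.996
grasp_force: 0.0
[-3.50075925e-01 -2.50455885e-01  1.76443301e+00  1.53768729e-03
  1.62841244e+00  5.84810726e-01] [ 0.45383201 -0.11061869  0.29315367] [[ 0.804  0.594 -0.   ]
 [ 0.594 -0.804  0.002]
 [ 0.001 -0.002 -1.   ]]
{'fx': 325.19226210127806, 'fy': 325.19226210127806, 'cx': 280.663718774131, 'cy': 210.6773634615838, 'rvec': array([-2.55335842,  1.28769731,  0.20197251]), 'tvec': array([-0.35837192,  0.23187534,  0.53068991])}
```

View pics/w1.png

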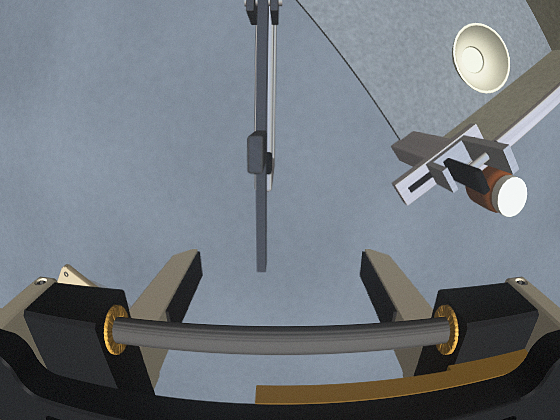

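Wrist view: tab at (256,152), bar tip at (262,271), parallel to the tool's x. The catch shows its lip plate at (443,172), dark buffer at (467,177) and bracket slot at (430,178).

Run:
```python
from h import *
w=np.load('w1.npz');P=w['P'];d=w['d'];s=sense();M=R.from_rotvec(s['ee_rot']).as_matrix()
def sel(u0,u1,v0,v1,z0,z1):
    q=P[v0:v1,u0:u1].reshape(-1,3);k=(q[:,2]>z0)&(q[:,2]<z1)&(d[v0:v1,u0:u1].ravel()>0);return q[k]
q=sel(235,285,115,185,.2,.245);print('tab',len(q),q.mean(0),q.min(0),q.max(0)); t=(q-s['tool_pos'])@M;print('in tool',np.percentile(t,[2,50,98],axis=0).round(4))
q=sel(245,275,190,268,.15,.2);t=(q-s['tool_pos'])@M;print('bar line',np.polyfit(t[:,0],t[:,1],1),np.percentile(q[:,2],[5,50,95]))
bar=np.polyfit(t[:,0],t[:,1],1)
for u,v in[(443,172),(436,163),(450,190),(447,165),(467,177),(480,185),(456,163),(405,200),(478,128),(500,155),(263,60),(250,5),(278,5)]:print((u,v),P[v,u].round(4))
```

```text
tab 720 [ 0.49159524 -0.0623775   0.23341622] [ 0.4789173  -0.07226274  0.20040845] [ 0.50205005 -0.05256437  0.2394932 ]
in tool [[ 0.0491 -0.0228  0.0544]
 [ 0.061  -0.0172  0.056 ]
 [ 0.0715 -0.0133  0.0911]]
bar line [ 0.0164128  -0.01876904] [0.18009057 0.18150632 0.18252577]
(443, 172) [ 0.5681 -0.2001  0.1791]
(436, 163) [ 0.5748 -0.2035  0.1509]
(450, 190) [ 0.5619 -0.2211  0.1729]
(447, 165) [ 0.5778 -0.2056  0.1671]
(467, 177) [ 0.576  -0.21    0.2001]
(480, 185) [ 0.5754 -0.2133  0.2177]
(456, 163) [ 0.5818 -0.2036  0.1819]
(405, 200) [ 0.5278 -0.2055  0.1437]
(478, 128) [ 0.6354 -0.2225  0.1429]
(500, 155) [ 0.6082 -0.2168  0.211 ]
(263, 60) [ 0.5453 -0.0247  0.18  ]
(250, 5) [0.5742 0.0082 0.1902]
(278, 5) [ 0.5873 -0.0079  0.1859]
```

```bash
python3 -m jog '[[3,-0.9,0,0,0,0],[3,-0.9,0,0,0,0.9],[0,0,0,0,0,0],[0,0,2,0,0,0],[0,0,2,0,0,0],[0,0,2,0,0,0],[0,0,1,0,0,0],[0,0,0,0,0,0],[0,0,0,0,0,0]]' 0 && python3 -m jog '[[0,0,0,0,0,0],[0,0,0,0,0,0],[0,0,0,0,0,0],[0,0,0,0,0,0],[0,0,0,0,0,0],[0,0,0,0,0,0]]' -1 30
```

```text
time: 2.4
tool_pos: [0.4898, -0.0653, 0.2236]
ee_rot: [-2.994, -0.95, 0.002]
contact_force: [0.6, -0.4, 0.5]
gripper_width: 0.505
grasp_force: 0.0
time: 2.9
tool_pos: [0.4905, -0.0645, 0.2239]
ee_rot: [2.994, 0.952, 0.0]
contact_force: [-4.3, 4.1, 2.4]
gripper_width: 0.117
grasp_force: 2.1
```

```bash
python3 -m jog '[[0,0,0,0,0,0],[0,0,0,0,0,0],[0,0,0,0,0,0],[0,0,0,0,0,0]]' -1 30 && python3 -m jog '[[0.2,0,-0.45,0,-2.15,0],[0.2,0,-0.45,0,-2.15,0],[0.2,0,-0.45,0,-2.15,0],[0.2,0,-0.45,0,-2.15,0],[0,0,0,0,0,0],[0,0,0,0,0,0]]'
python3 - <<'E'
from h import *
s=sense();print(s['q'],s['tool_pos'],R.from_rotvec(s['ee_rot']).as_matrix().round(3))
E
```

```text
time: 3.23
tool_pos: [0.4905, -0.0644, 0.2239]
ee_rot: [-2.994, -0.952, -0.0]
contact_force: [-0.8, 1.0, 2.9]
gripper_width: 0.107
grasp_force: 30.0
time: 3.73
tool_pos: [0.4975, -0.0593, 0.2408]
ee_rot: [2.943, 0.937, -0.223]
contact_force: [-3.8, -0.7, 2.4]
gripper_width: 0.107
grasp_force: 30.0
[-0.14776373 -0.02395748  1.66063594 -0.10403789  1.61471729  0.80760628] [ 0.49750129 -0.05925865  0.24076031] [[ 0.807  0.578 -0.123]
 [ 0.572 -0.816 -0.087]
 [-0.151 -0.001 -0.989]]
```

```bash
python3 -m jog '[[0.01,0.47,0,-0.23,0,-1.48],[0.025,0.95,0,-0.45,0,-2.97],[0.025,0.95,0,-0.45,0,-2.97],[0.025,0.95,0,-0.45,0,-2.97],[0.025,0.95,0,-0.45,0,-2.97],[0.025,0.95,0,-0.45,0,-2.97],[0.025,0.95,0,-0.45,0,-2.97],[0.025,0.95,0,-0.45,0,-2.97],[0.025,0.95,0,-0.45,0,-2.97],[0.025,0.95,0,-0.45,0,-2.97],[0.01,0.47,0,-0.23,0,-1.48],[0,0,0,0,0,0],[0,0,0,0,0,0],[0,0,0,0,0,0]]'
python3 - <<'E'
from h import *
s=sense();M=R.from_rotvec(s['ee_rot']).as_matrix();print(s['q'],s['tool_pos'],M.round(3),M.T@s['contact_force'])
im,d,P=cloud('wrist');cv2.imwrite('pics/w2.png',im[...,::-1]);np.savez('w2.npz',im=im,d=d,P=P)
E
```

```text
time: 4.9
tool_pos: [0.5697, -0.1189, 0.2404]
ee_rot: [2.573, 1.647, -0.192]
contact_force: [1.3, 1.8, -1.7]
gripper_width: 0.109
grasp_force: 30.0
[-0.20594593  0.1226576   1.50962919 -0.14555615  1.54320608  0.23245295] [ 0.56973204 -0.11892123  0.24040013] [[ 0.414  0.908 -0.062]
 [ 0.898 -0.419 -0.135]
 [-0.149  0.    -0.989]] [2.36011828 0.43346398 1.35424361]
```

View pics/w2.png

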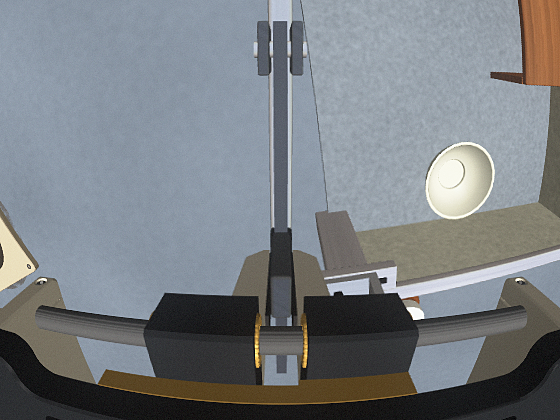

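Wrist view: the bar at (280,200) is still parallel to the gate and held in the jaws at (281,275), with the catch ahead on the right at (360,280) and no contact yet. Closing in slowly.

```bash
python3 -m jog '[[0.005,0.32,0,-0.15,0,-0.99],[0.005,0.32,0,-0.15,0,-0.99],[0.005,0.32,0,-0.15,0,-0.99],[0.005,0.32,0,-0.15,0,-0.99],[0,0.16,0,-0.075,0,-0.5],[0,0,0,0,0,0],[0,0,0,0,0,0]]'; python3 -m jog '[[0,0.16,0,-0.075,0,-0.5],[0,0.16,0,-0.075,0,-0.5],[0,0.08,0,-0.04,0,-0.25],[0,0.08,0,-0.04,0,-0.25],[0,0,0,0,0,0]]';  python3 -m jog '[[0,0.08,0,-0.04,0,-0.25],[0,0.08,0,-0.04,0,-0.25],[0,0.08,0,-0.04,0,-0.25],[0,0.08,0,-0.04,0,-0.25],[0,0,0,0,0,0]]'
```

```text
time: 5.53
tool_pos: [0.5835, -0.1245, 0.2405]
ee_rot: [2.501, 1.746, -0.188]
contact_force: [1.4, 4.3, -4.2]
gripper_width: 0.108
grasp_force: 30.0
time: 5.95
tool_pos: [0.5879, -0.126, 0.2405]
ee_rot: [2.476, 1.779, -0.186]
contact_force: [1.2, 5.6, -3.6]
gripper_width: 0.105
grasp_force: 30.0
time: 6.37
tool_pos: [0.5909, -0.127, 0.2405]
ee_rot: [2.459, 1.8, -0.184]
contact_force: [1.2, 4.0, -4.1]
gripper_width: 0.107
grasp_force: 30.0
```

```bash
cat > f.py <<'E'
from h import *
s=sense();M=R.from_rotvec(s['ee_rot']).as_matrix();print('toolF',(M.T@s['contact_force']).round(2),'yaw',np.degrees(np.arctan2(M[1,0],M[0,0])).round(2),s['tool_pos'].round(4))
E
python3 f.py; for i in 1; do python3 -m jog '[[0,0.08,0,-0.04,0,-0.25],[0,0.08,0,-0.04,0,-0.25],[0,0.08,0,-0.04,0,-0.25],[0,0.08,0,-0.04,0,-0.25],[0,0,0,0,0,0]]' >/dev/null; done;python3 f.py; python3 -m jog '[[0,0.08,0,-0.04,0,-0.25],[0,0.08,0,-0.04,0,-0.25],[0,0,0,0,0,0]]' >/dev/null;python3 f.py
```

```text
toolF [ 4.75 -0.09  3.46] yaw 72.39 [ 0.5909 -0.127   0.2405]
toolF [ 5.59 -0.52  2.94] yaw 73.4 [ 0.594  -0.128   0.2405]
toolF [ 5.97 -0.03  3.67] yaw 73.9 [ 0.5954 -0.1284  0.2405]
```

```bash
python3 -m jog '[[0,0.08,0,-0.04,0,-0.25],[0,0.08,0,-0.04,0,-0.25],[0,0,0,0,0,0]]' >/dev/null;python3 f.py; python3 -m jog '[[0,0.08,0,-0.04,0,-0.25],[0,0.08,0,-0.04,0,-0.25],[0,0,0,0,0,0]]' >/dev/null;python3 f.py
```

```text
toolF [ 5.66 -4.53  1.9 ] yaw 74.41 [ 0.5964 -0.1287  0.2405]
toolF [ 6.31 -7.76 -0.88] yaw 74.91 [ 0.5975 -0.129   0.2405]
```

```bash
python3 -m jog '[[0,0.08,0,-0.04,0,-0.25],[0,0.08,0,-0.04,0,-0.25],[0,0,0,0,0,0]]' >/dev/null;python3 f.py; python3 -m jog '[[0,0.08,0,-0.04,0,-0.25],[0,0.08,0,-0.04,0,-0.25],[0,0,0,0,0,0],[0,0,0,0,0,0]]' >/dev/null;python3 f.py
```

```text
toolF [  5.06 -10.84  -1.61] yaw 75.41 [ 0.5985 -0.1293  0.2405]
toolF [  5.87 -13.46  -2.54] yaw 75.9 [ 0.5995 -0.1296  0.2404]
```

```bash
python3 -m jog '[[0,0.05,0,-0.02,0,-0.15],[0,0,0,0,0,0],[0,0,0,0,0,0]]' >/dev/null;python3 f.py; python3 -m jog '[[-0.09,0,0.22,0,1.07,0],[-0.09,0,0.22,0,1.07,0],[-0.09,0,0.22,0,1.07,0],[0,0,0,0,0,0]]' >/dev/null;python3 f.py;  python3 -m jog '[[-0.09,0,0.22,0,1.07,0],[-0.09,0,0.22,0,1.07,0],[0,0,0,0,0,0]]' >/dev/null;python3 f.py
```

```text
toolF [  5.98 -14.75  -3.38] yaw 76.05 [ 0.5998 -0.1296  0.2404]
toolF [  6.17 -14.98   0.18] yaw 76.03 [ 0.5988 -0.1333  0.2337]
toolF [  6.95 -13.38   0.13] yaw 76.03 [ 0.5983 -0.1354  0.2293]
```

```bash
python3 -m jog '[[-0.1,0,0.22,0,1.07,0],[-0.1,0,0.22,0,1.07,0],[-0.05,0,0.12,0,0.6,0],[0,0,0,0,0,0]]' >/dev/null;python3 f.py;python3 - <<'E'
from h import *
s=sense();print(R.from_rotvec(s['ee_rot']).as_matrix()[2])
E
```

```text
toolF [  7.38 -13.67  -0.77] yaw 76.03 [ 0.5977 -0.1378  0.2239]
[-0.00739449 -0.00536212 -0.99995828]
```

```bash
python3 -m jog '[[0,-0.06,0.03,0,0.4,0.2],[0,-0.06,0,0,0,0.2],[0,0,0,0,0,0]]' >/dev/null;python3 f.py; python3 -m jog '[[0,0,0,0,0,0],[0,0,0,0,0,0],[0,0,0,0,0,0],[0,0,0,0,0,0],[0,0,0,0,0,0]]' 0 && python3 -m jog '[[0,0,-1,0,0,0],[0,0,-2,0,0,0],[0,0,-3,0,0,0],[0,0,-3,0,0,0],[-3,0,-3,0,0,0],[-3,0,0,0,0,0],[-3,0,0,0,0,0],[-3,0,0,0,0,0],[0,0,0,0,0,0],[0,0,0,0,0,0]]'
python3 - <<'E'
from h import *
im,d,P=cloud('wrist');cv2.imwrite('pics/w3.png',im[...,::-1])
np.savez('w3.npz',im=im,d=d,P=P)
E
```

```text
toolF [  6.28 -11.93  -0.5 ] yaw 75.65 [ 0.5969 -0.1376  0.2239]
time: 9.95
tool_pos: [0.5992, -0.1391, 0.2251]
ee_rot: [2.479, 1.924, -0.001]
contact_force: [-0.2, -0.0, 0.5]
gripper_width: 0.416
grasp_force: 0.0
time: 10.78
tool_pos: [0.5687, -0.2555, 0.345]
ee_rot: [2.482, 1.921, -0.001]
contact_force: [-0.7, 0.2, -0.2]
gripper_width: 0.499
grasp_force: 0.0
```

View pics/w3.png

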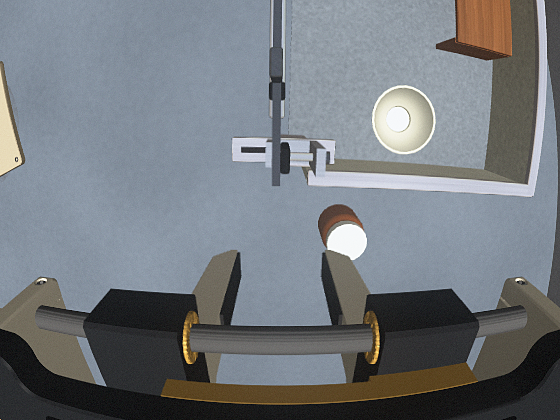

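The bar at (276,155) lies between the lip (268,152) and the dark buffer (285,157). I'll check its height once before handing in.

Run:
```python
from h import *
w=np.load('w3.npz');P=w['P']
for u,v in[(276,180),(276,170),(276,140),(276,115),(279,30),(269,150),(286,157)]:print((u,v),P[v,u].round(4))
```

```text
(276, 180) [ 0.5684 -0.2357  0.1829]
(276, 170) [ 0.5708 -0.2264  0.1826]
(276, 140) [ 0.578  -0.1988  0.181 ]
(276, 115) [ 0.584  -0.176   0.1816]
(279, 30) [ 0.607  -0.0981  0.1815]
(269, 150) [ 0.5691 -0.2066  0.1791]
(286, 157) [ 0.5838 -0.2116  0.2174]
```

The bar is level at 181–183 mm, so it is home behind the lip (top edge at 179 mm).

```bash
python3 -c "
from station import job_done;print(job_done())"
```

```text
the job is handed in; nothing more can be done
None
```

The gate is shut, the bar is down behind the lip against the buffer, the gripper is clear of everything, and the job was handed in at about 11 s; no verdict was returned.

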